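Slide the full tiffin between the vice and the oilstone

ROBOT

A 6-joint arm with a two-finger parallel gripper is mounted at the origin on the work surface. World frame = base frame: x ahead of the robot, y to its left, z up, the work surface at z = 0. Lengths are in m, angles in rad, forces in N, time in s.
With the tool pointing down it reaches from about 0.325 to 0.85 m from the base axis. Payload 4.4 kg.
Tool frame: the origin (TCP) lies between the finger pads; the fingertips stand 17 mm ahead of it and the grasp point (between the pads) lies 2 mm behind it; z points along the fingers, x is the direction in which the jaws open and shut, and the axes are right-handed (so a half turn about z gives the same grasp; the last joint's range is limited). The gripper opens to 94 mm and grips with 3 to 60 N. Pads are 16 mm wide; open, the fingers measure 119 mm over their backs; the gripper's body (75 mm by 177 mm) begins 78 mm behind the grasp point.
Start: joints at [-1.329, 0.207, 1.542, -0, 1.393, -0.15], TCP at [0.22, -0.531, 0.222] pointing down, gripper open.
Joint ranges: [-2.73, 2.73], [-0.86, 2.22], [0.23, 2.46], [-1.11, 4.25], [0.08, 2.63], [-2.82, 2.82]. Speed limits (rad/s): [2.79, 2.79, 3.14, 3.14, 3.14, 3.14].

INTERFACE

Orientations are given as [roll, pitch, yaw] about the fixed x, y, z axes, in that order (R = Rz(yaw) Ry(pitch) Rx(roll)).
In Python, from plant import robot, cams gives the robot as it stands.
- The arm moves only by the shell command python3 -m crank 'ROWS' [OPENING] [FORCE]. ROWS is JSON, a list of rows, each a list of 2 entries, a list of its own where there are three numbers: the shift along the tool's x, y, z in mm, then the turn about the tool's z in rad. A call has 1 to 12 rows; each row is the pose to reach, as a shift and turn from the pose measured when the call began, along the tool's axes at that moment; what a row does not reach only later rows make up. A row lasts 1/10 s, in which the tool goes at most 50 mm and 8.59 degrees, less where a joint would pass 70% of its speed; a pose out of reach is approached as far as the arm can. A call with a gripper value outside its range is refused whole. OPENING is the closure, from 0 (fully open) to 1 (shut), set as the call begins (- or left out, the last holds). The fingers move at their own pace and stop on an object; FORCE is the grip in N (left out, the last holds). Time passes only in rows, so rows that repeat a pose let the fingers close. It gives the time, the measured TCP pose, the force and the opening at its end, in the units of the state.
- robot.read_state(): the state, without advancing time (a new reading comes with each control period).
- cams.camera(name): name is "scene" or "top" or "wrist"; returns a dict with "img" (480x640x3 uint8, red, green, blue), "camera_matrix" (3x3 intrinsics, pixels), "rvec" (rotation vector, rad) and "tvec" (3), from world to camera coordinates, as OpenCV has them. Camera axes: x right, y down, z forward; pixel columns grow to the right and rows downward; lengths in m; the calibration is good to about 2 mm. A picture is of the moment at which its call begins. There is no depth.
- robot.close_job(): hands the job in, once; it reports no verdict.
The state is a dict: "time": time; "joints": joint angles; "joint_vel": joint speeds; "joint_torque": joint torques, N m; "tcp_pos": TCP position; "ee_rot": TCP orientation; "ft_force": force on the tool from outside, world axes, zero at the start; "torque": the same for the moment, N m; "width": finger opening in m.
Only numpy, scipy, OpenCV 4.12 (cv2) and the standard library are available. Lean on these libraries where they do the work, as an engineer would, in place of code of your own. Each camera call takes 0.05 s, during which the arm holds its last target.

TASK

The lidded tiffin box is full, so never lift or tip it: with the fingertips, push it gently along the counter from right to left (as the robot sees it) through the narrow gap between the bench vice and the oilstone, until all of it is out on the left with at least a finger's width (15 mm) of clear counter between it and both of them. Then let it stand, and leave the torch, the pliers, the hammer and the tumbler where they are.

Things in the scene. Friction and masses are not known exactly. Their poses are not given: they have to be found in the camera images.
- tiffin: full steel tiffin box, loose, flat on the counter, 0.4-0.85 kg; stays where left. Lid 94 (x) x 130 mm (y), corner radius 17, top 60 mm up; body under the lid 90 x 126. A 26 mm wide clip mid each short end stands 4 mm proud (138 mm over clips). Origin: centre of underside. y runs along its length; at the start within 0.5 rad of the way through the gap, pointing left
- gap (a point): middle of the gap, on the counter, fixed. The gap is 104 mm wide along this frame's x: the vice's foot begins 52 mm to +x, the end of the oilstone's holder 52 mm to -x. This frame's y is the way through, in the direction to push (towards the robot's left). The gap's sides are parallel to y and end at most 40 mm before and after the middle
- vice: small dark grey cast-iron bench vice, bolted down, on the far (+x) side of the gap: foot 110 (x) x 80 (y) x 12 mm, upright parts in the middle 56 mm of its width, 77 mm tall. Back of the foot faces the gap; screw and tommy bar point away, to 100 mm from the origin. Origin: centre of the foot's underside, 107 mm to +x of the gap's middle, axes as gap
- oilstone: grey sharpening stone in a wooden holder 180 (x) x 60 (y) mm, 45 mm tall with the stone, screwed down on the near (-x) side of the gap, its end towards the gap. Origin: centre of its underside, 142 mm to -x of the middle of the gap and up to 10 mm before or after it along y; axes as gap
- torch: blue aluminium press-button torch lying on the counter, 140 mm long (along its x), 36 mm thick; bystander, origin at its middle on the counter
- pliers: needle-nose pliers with yellow grips, lying flat, 168 mm long (along its x), 58 mm wide, 14 mm thick; bystander, origin under the pivot
- hammer: red plastic hammer lying flat, 230 mm long (along its x), head 84 mm across and 34 mm thick at its +x end; bystander, origin about mid-length on the counter
- tumbler: steel tumbler, 68 mm across and 95 mm tall, standing on the counter left of the oilstone; bystander, origin at the centre of its underside
Things that resemble listed ones, but are neither listed nor needed, are in the scene too. Leave any orange or yellow look-alike of the tiffin alone.

How it is judged:
On the way:
1. the tiffin box stands in the gap, between the vice and the oilstone (x of tiffin in the frame of gap between -0.012 and 0.012 m and y of tiffin in the frame of gap between -0.03 and 0.03 m), for 0.05 s.
At the end, for the whole second after the job is handed in: the tiffin box has gone through the gap and stands at rest, flat on the counter, to the left of the gap, its centre at least 122 mm past the gap's middle along the way through (so about a finger's width clear of vice and stone) (y of tiffin in the frame of gap above 0.122 m and height (world z) of tiffin below 0.004 m and angle between tiffin's own z axis and vertical below 0.05 rad and linear speed of tiffin below 0.01 m/s); the robot touches nothing.
It fails at once if the tiffin box is lifted off the counter (more than 10 mm) (height (world z) of tiffin above 0.01 m).
It fails at once if the tiffin box is tipped (more than 0.12 rad) (angle between tiffin's own z axis and vertical above 0.12 rad).
It fails at once if the tiffin box is shoved roughly (faster than 0.4 m/s) (linear speed of tiffin above 0.4 m/s).
It fails at once if the torch, pliers, hammer or tumbler is moved (more than 20 mm) or the tumbler knocked over (distance of any of torch, pliers, hammer, tumbler from where it was at the start of the episode above 0.02 m or angle between tumbler's own z axis and vertical above 0.3 rad).
It also fails if it takes over 72 s, if anything falls off the work surface, if the arm or the gripper's body presses on something with over 40 N, if the wrist force passes 120 N, or if a joint passes its speed limit or range.

## Working session

There is one attempt and no reset: what is moved stays moved. The work goes in short steps, Python scripts to look and compute and a shell command to move; the robot and the scene stay as the last step left them, time stands still between calls to the robot, and variables do not carry over. Pictures are saved under pics/ and viewed, and the job is handed in when it is done.

```bash
ls; mkdir -p pics
python3 - <<'E'
from plant import robot,cams
import cv2,json
print(robot.read_state())
for n in("scene","top","wrist"):
    c=cams.camera(n);cv2.imwrite(f"pics/{n}0.png",c["img"][:,:,::-1]);print(n,c["camera_matrix"].tolist(),c["rvec"],c["tvec"])
E
```

```text
pics
{'time': 0.0, 'joints': array([-1.32847352e+00,  2.07425539e-01,  1.54290593e+00, -3.00178226e-05,
        1.39347178e+00, -1.50478811e-01]), 'joint_vel': array([ 1.11867397e-03,  2.33344739e-04, -9.24468793e-05, -1.10280092e-03,
       -9.55881048e-04, -9.90248532e-04]), 'joint_torque': array([-1.88502148e-03, -3.70881200e+01, -2.81418854e+01,  6.97003515e-02,
        3.62602109e-02, -1.74923580e-04]), 'tcp_pos': array([ 0.21990881, -0.53048144,  0.22131038]), 'ee_rot': array([-3.14129046e+00,  2.19004354e-03, -1.17798905e+00]), 'ft_force': array([ 0.90456009, -0.76127845, -0.28147263]), 'torque': array([-0.01130413,  0.02038264, -0.01737357]), 'width': 0.09413486759110358}
scene [[525.7396913530828, 0.0, 319.8024636261556], [0.0, 525.7396913530828, 234.25490853914008], [0.0, 0.0, 1.0]] [ 2.18595373  1.19755318 -0.45986858] [-0.18374338 -0.31537659  1.79257503]
top [[614.8116796956988, 0.0, 318.260051669031], [0.0, 614.8116796956988, 245.89268664986434], [0.0, 0.0, 1.0]] [ 2.14496377 -2.1749667   0.13520672] [-0.0820651   0.50218242  1.88821337]
wrist [[412.62515900274036, 0.0, 321.78015751787484], [0.0, 412.62515900274036, 238.04855950780077], [0.0, 0.0, 1.0]] [-2.43900975  1.63143915  0.20084694] [-0.57445065 -0.02491436  0.39029319]
```

View pics/top0.png

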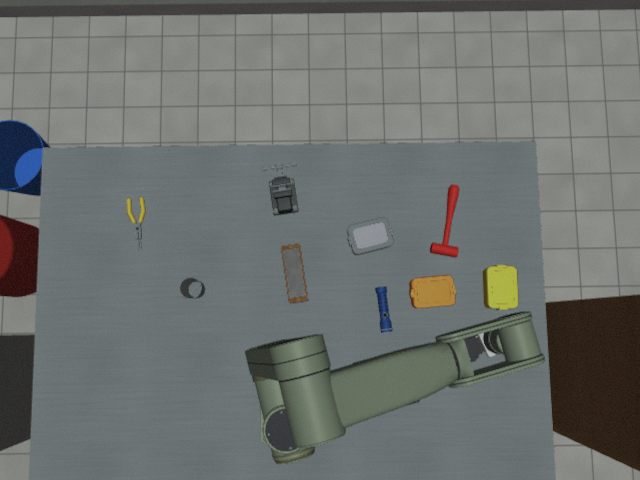

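View pics/scene0.png

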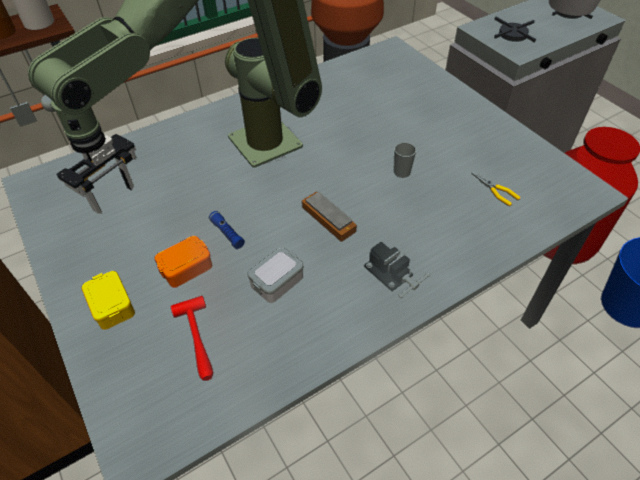

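View pics/wrist0.png

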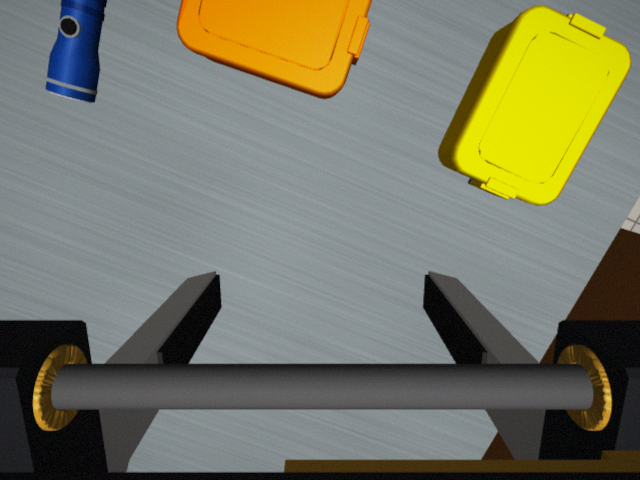

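The top view shows the steel tiffin at about (370,235), the vice at (284,195) and the oilstone at (294,272). Next I'll zoom in.

```bash
cat > h.py <<'E'
import numpy as np,cv2
def plane(c,uv,z):
    K=c["camera_matrix"];R,_=cv2.Rodrigues(np.array(c["rvec"]));t=np.array(c["tvec"]).ravel()
    uv=np.atleast_2d(np.array(uv,float))
    r=np.c_[uv,np.ones(len(uv))]@np.linalg.inv(K).T@R
    o=-R.T@t
    return o+r*((z-o[2])/r[:,2])[:,None]
def proj(c,P):
    return cv2.projectPoints(np.array(P,float).reshape(-1,3),np.array(c["rvec"]),np.array(c["tvec"]),c["camera_matrix"],None)[0][:,0]
def tri(cs,uvs):
    Ps=[c["camera_matrix"]@np.c_[cv2.Rodrigues(np.array(c["rvec"]))[0],np.array(c["tvec"]).ravel()] for c in cs]
    X=cv2.triangulatePoints(Ps[0],Ps[1],np.array(uvs[0],float).reshape(2,1),np.array(uvs[1],float).reshape(2,1));return (X[:3]/X[3]).ravel()
E
python3 - <<'E'
import cv2,pickle
from plant import cams
from h import *
d={n:cams.camera(n) for n in("scene","top")}
pickle.dump(d,open("c0.pkl","wb"))
t=d["top"]["img"][150:310,250:410,::-1];cv2.imwrite("pics/top0z.png",cv2.resize(t,None,fx=3.75,fy=3.75,interpolation=cv2.INTER_CUBIC))
t=d["scene"]["img"][170:310,230:430,::-1];cv2.imwrite("pics/scene0z.png",cv2.resize(t,None,fx=4,fy=4,interpolation=cv2.INTER_CUBIC))
E
```

```text
(no output)
```

View pics/top0z.png

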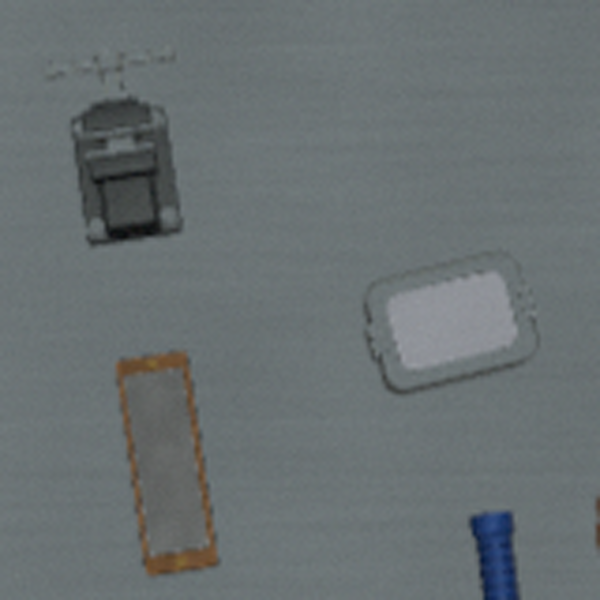

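View pics/scene0z.png

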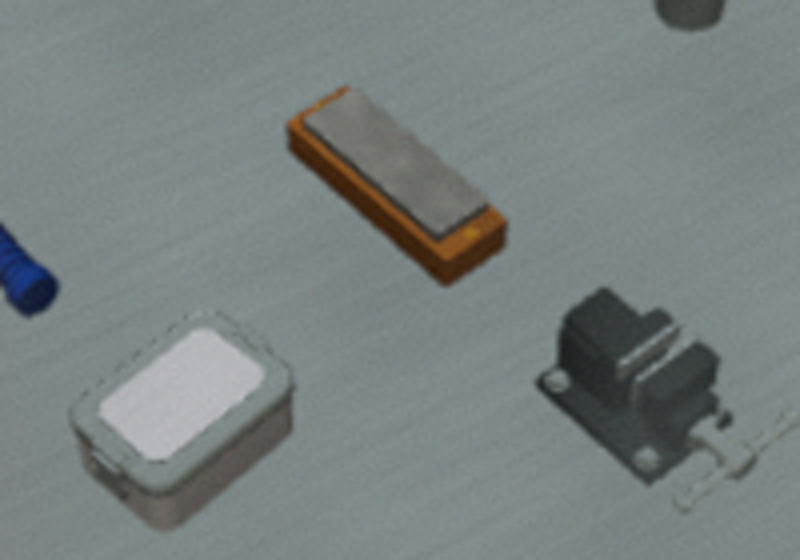

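Run:
```python
import pickle
from h import *
d=pickle.load(open("c0.pkl","rb"));T=d["top"];S=d["scene"]
f=lambda p:[((u+.5)/3.75-.5+250,(v+.5)/3.75-.5+150) for u,v in p]
g=lambda p:[((u+.5)/4-.5+230,(v+.5)/4-.5+170) for u,v in p]
st=f([(118,364),(187,352),(218,562),(148,573)]);vi=f([(90,244),(183,231)])
lid=f([(365,290),(515,250),(540,352),(390,393)])
# oilstone corners triangulated with scene: near-gap end corners in top: (118,364)left ->scene (505,225)?; (187,352) right -> scene (445,262)
for a,b in[((118,364),(505,225)),((187,352),(443,262)),((218,562),(288,125)),((90,244),(540,380))]:
    print(tri([T,S],[f([a])[0],g([b])[0]]).round(4))
print("stone z.028",plane(T,st,.028).round(4))
print("vice z.012",plane(T,vi,.012).round(4))
print("lid .06",plane(T,lid,.06).round(4))
print("lid centre",plane(T,f([(452,322)]),.06))
w=plane(T,f([(390,300),(500,268),(517,345),(408,371)]),.06);print("white",w.round(4),w.mean(0))
```

```text
[0.5    0.0262 0.0266]
[ 0.5084 -0.032   0.0315]
[ 0.3342 -0.0552  0.0316]
[ 0.6013  0.0312 -0.0394]
stone z.028 [[ 0.5004  0.0271  0.028 ]
 [ 0.5097 -0.0305  0.028 ]
 [ 0.3348 -0.0543  0.028 ]
 [ 0.3265  0.0035  0.028 ]]
vice z.012 [[ 0.6049  0.051   0.012 ]
 [ 0.615  -0.0277  0.012 ]]
lid .06 [[ 0.555  -0.1783  0.06  ]
 [ 0.5867 -0.3026  0.06  ]
 [ 0.5016 -0.3208  0.06  ]
 [ 0.4695 -0.1971  0.06  ]]
lid centre [[ 0.52746111 -0.24923569  0.06      ]]
white [[ 0.5464 -0.1987  0.06  ]
 [ 0.5718 -0.2899  0.06  ]
 [ 0.5077 -0.3021  0.06  ]
 [ 0.4874 -0.2122  0.06  ]] [ 0.52834041 -0.25071841  0.06      ]
```

Run:
```python
import pickle
from h import *
from plant import robot,cams
d=pickle.load(open("c0.pkl","rb"));T=d["top"]
print("torch",plane(T,[(381,288),(386,331)],.018).round(3),"tumbler",plane(T,[(192,289)],.09).round(3),"hammer",plane(T,[(445,250),(454,187)],.02).round(3),"orange",plane(T,[(412,280),(455,305)],.05).round(3))
w=cams.camera("wrist");R,_=cv2.Rodrigues(w["rvec"]);o=-R.T@np.array(w["tvec"]).ravel();s=robot.read_state()
y=s["ee_rot"][2];X=np.array([np.cos(y),np.sin(y),0]);Y=np.array([np.sin(y),-np.cos(y),0])
print(o,"rel tool",(o-s["tcp_pos"])@np.c_[X,Y,[0,0,-1]],"view dir",R[2]@np.c_[X,Y,[0,0,-1]])
q=np.array([.42,-.25,.25])-s["tcp_pos"];print("shift to",q@np.c_[X,Y,[0,0,-1]]*1000)
```

```text
torch [[ 0.368 -0.283  0.018]
 [ 0.235 -0.295  0.018]] tumbler [[0.369 0.291 0.09 ]] hammer [[ 0.484 -0.487  0.02 ]
 [ 0.685 -0.523  0.02 ]] orange [[ 0.389 -0.375  0.05 ]
 [ 0.311 -0.504  0.05 ]]
[ 0.28374075 -0.50524845  0.38434343] rel tool [ 0.00062049 -0.06868871 -0.16230344] view dir [-0.00106566  0.24019087  0.9707251 ]
shift to [-183.02926855 -292.27566417  -27.9600145 ]
```

```bash
python3 -m crank '[[[-45,-70,-7],0.1],[[-90,-140,-14],0.2],[[-135,-215,-21],0.26],[[-180,-290,-28],0.26],[[-180,-290,-28],0.26],[[-180,-290,-28],0.26],[[-180,-290,-28],0.26],[[-180,-290,-28],0.26],[[-180,-290,-28],0.26],[[-180,-290,-28],0.26]]' 0.15
python3 - <<'E'
from plant import robot,cams
import cv2,pickle
w=cams.camera("wrist");pickle.dump(w,open("w1.pkl","wb"));cv2.imwrite("pics/w1.png",w["img"][:,:,::-1]);s=robot.read_state();print(s)
E
```

```text
time: 1.3
tcp_pos: [0.4185, -0.2544, 0.25]
ee_rot: [3.141, 0.001, -1.439]
ft_force: [-0.1, -0.3, -0.4]
width: 0.08
{'time': 1.35, 'joints': array([-7.23830161e-01,  1.93552167e-03,  1.70887549e+00,  4.00291137e-06,
        1.43186705e+00,  7.15995711e-01]), 'joint_vel': array([-0.01051088,  0.00238787, -0.00158596,  0.0056841 ,  0.00154632,
        0.00258619]), 'joint_torque': array([ 5.07560000e-01, -2.88616365e+01, -2.86444259e+01,  9.33519797e-02,
       -2.69994198e-02, -3.92435642e-03]), 'tcp_pos': array([ 0.41831787, -0.25469117,  0.2499622 ]), 'ee_rot': array([ 3.14088322e+00,  8.21476003e-04, -1.43982672e+00]), 'ft_force': array([-1.37206521, -0.17458148,  0.22458071]), 'torque': array([ 0.04293196,  0.01163904, -0.01297316]), 'width': 0.08003877950715378}
```

View pics/w1.png

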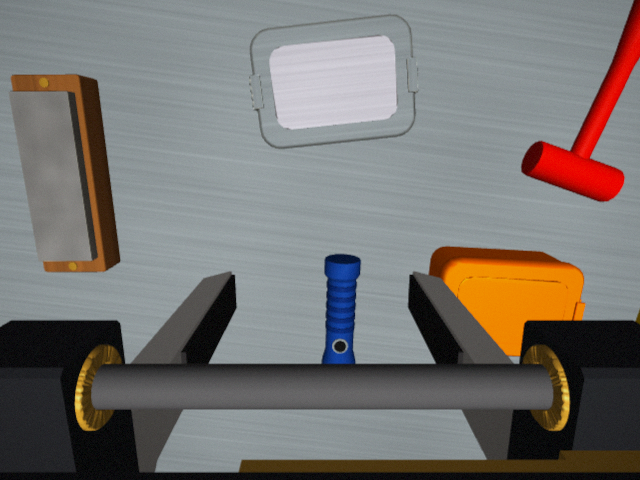

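The wrist view shows the lid spanning about (250–415, 14–148), the oilstone on the left and the torch tip at (342,255).

Run:
```python
import pickle
from h import *
w=pickle.load(open("w1.pkl","rb"));T=pickle.load(open("c0.pkl","rb"))["top"]
im=w["img"].astype(int)
m=((im.min(2)>185)).astype(np.uint8);n,l,st,ce=cv2.connectedComponentsWithStats(m)
i=1+np.argmax(st[1:,4]);print(st[i],ce[i])
c=cv2.findContours((l==i).astype(np.uint8),0,1)[0][0][:,0]
P=plane(w,c,.06)[:,:2];r=cv2.minAreaRect((P*1000).astype(np.float32));print("white panel",r)
q=plane(w,[(250,31),(409,13),(415,133),(263,149)],.06);print(q.round(4),q.mean(0))
print("clips",plane(w,[(256,92),(413,75)],.055).round(4))
print("stone top end z?",plane(w,[(12,75),(78,74),(98,78)],.03).round(4))
print("torch tip",plane(w,[(342,255)],.018).round(4))
# two view height of panel centre
tm=T["img"].astype(int).min(2)
sub=np.zeros_like(tm);sub[210:265,340:400]=tm[210:265,340:400]
m=(sub>135).astype(np.uint8);mo=cv2.moments(m,True);cT=(mo["m10"]/mo["m00"],mo["m01"]/mo["m00"])
print(cT,mo["m00"],"tri",tri([w,T],[ce[i],cT]))
```

```text
[ 270   36  127   93 9996] [333.79621849  82.10514206]
white panel ((528.5197143554688, -250.07647705078125), (63.51762771606445, 99.37669372558594), 12.998069763183594)
[[ 0.5584 -0.18    0.06  ]
 [ 0.5872 -0.301   0.06  ]
 [ 0.4991 -0.3222  0.06  ]
 [ 0.4698 -0.1988  0.06  ]] [ 0.5286585 -0.2505025  0.06     ]
clips [[ 0.5144 -0.188   0.055 ]
 [ 0.544  -0.3133  0.055 ]]
stone top end z? [[ 0.5026  0.0278  0.03  ]
 [ 0.5109 -0.0291  0.03  ]
 [ 0.5099 -0.0464  0.03  ]]
torch tip [[ 0.3753 -0.281   0.018 ]]
(369.9983416252073, 235.0033167495854) 603.0 tri [ 0.53177761 -0.25043612  0.04090642]
```

```bash
python3 -m crank '[[[10,-35,0],0],[[10,-35,50],0],[[10,-35,100],0],[[10,-35,150],0],[[10,-35,190],0],[[10,-35,210],0],[[10,-35,220],0],[[10,-35,220],0],[[10,-35,220],0]]' 0.26;  python3 - <<'E'
from plant import robot,cams
import cv2,pickle
w=cams.camera("scene");cv2.imwrite("pics/s2.png",cv2.resize(w["img"][120:360,120:440,::-1],None,fx=2.5,fy=2.5));s=robot.read_state();print(s["tcp_pos"],s["ee_rot"],s["width"],s["ft_force"])
E
```

```text
time: 2.25
tcp_pos: [0.4548, -0.2613, 0.0311]
ee_rot: [-3.141, -0.001, -1.441]
ft_force: [1.2, -0.6, -0.3]
width: 0.0695
[ 0.45524097 -0.26141301  0.03157798] [-3.13997507e+00 -1.71971193e-03 -1.44059550e+00] 0.06973583503111164 [-0.42480539  0.06969748  0.41275316]
```

View pics/s2.png

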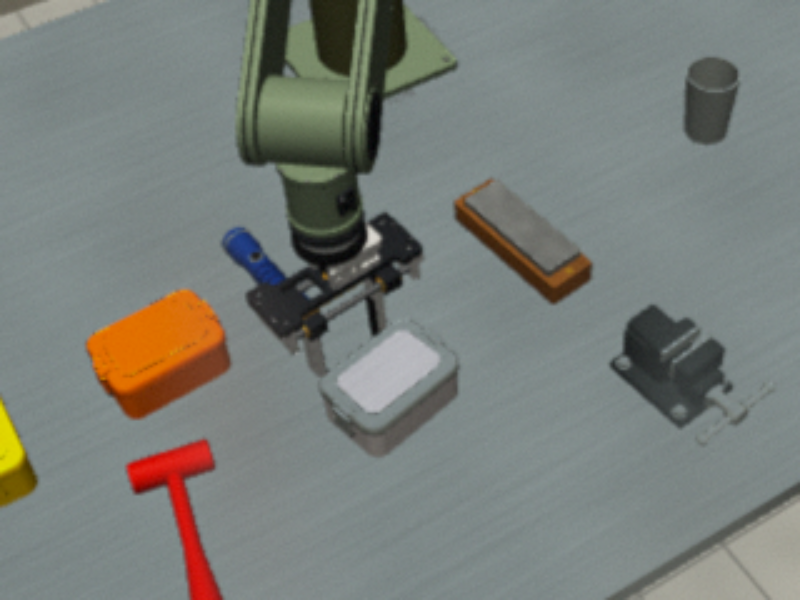

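```bash
python3 -m crank '[[[0,-6,0],0],[[0,-12,0],0],[[0,-18,0],0],[[0,-24,0],0],[[0,-30,0],0],[[0,-36,0],0],[[0,-42,0],0],[[0,-48,0],0],[[0,-54,0],0],[[0,-60,0],0],[[0,-65,0],0],[[0,-68,0],0]]'
cat > look.py <<'E'
import pickle,sys
from h import *
from plant import robot,cams
n=sys.argv[1]
def panel(w,thr=185):
    m=((w["img"].astype(int).min(2)>thr)).astype(np.uint8);k,l,st,ce=cv2.connectedComponentsWithStats(m)
    i=1+np.argmax(st[1:,4]);c=cv2.findContours((l==i).astype(np.uint8),0,1)[0][0][:,0]
    return cv2.minAreaRect((plane(w,c,.06)[:,:2]*1000).astype(np.float32)),st[i]
if __name__=="__main__":
    w=cams.camera("wrist");pickle.dump(w,open(n+".pkl","wb"));cv2.imwrite(f"pics/{n}.png",w["img"][:,:,::-1]);s=robot.read_state();print(s["time"],s["tcp_pos"],s["ee_rot"],s["width"],s["ft_force"])
    print(panel(w))
    T=cams.camera("top");pickle.dump(T,open(n+"t.pkl","wb"))
E
python3 look.py w3
```

```text
time: 3.5
tcp_pos: [0.5217, -0.2522, 0.0317]
ee_rot: [3.14, -0.001, -1.44]
ft_force: [-7.1, -1.6, 3.3]
width: 0.0693
3.55 [ 0.52222753 -0.25216182  0.03167141] [ 3.14071205e+00 -9.40699711e-04 -1.43964535e+00] 0.06950581131421982 [-4.86081121 -0.35316132  1.70492314]
(((541.982177734375, -215.54373168945312), (1.1945698261260986, 1.7601628303527832), 21.911853790283203), array([218, 267,   7,   4,  12], dtype=int32))
```

View pics/w3.png

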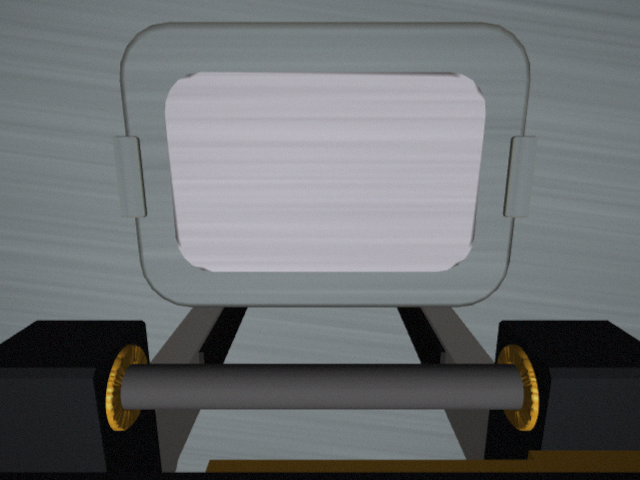

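```bash
python3 -m crank '[[[0,12,0],0],[[0,12,-50],0],[[0,12,-100],0],[[0,12,-150],-0.15],[[0,0,-180],-0.3],[[-30,-15,-200],-0.45],[[-60,-30,-220],-0.6],[[-90,-45,-240],-0.75],[[-120,-60,-260],-0.9],[[-150,-70,-268],-1.05],[[-160,-70,-268],-1.2],[[-160,-70,-268],-1.35]]' 0.65
python3 -m crank '[[[0,0,0],-0.15],[[0,0,0],-0.28],[[0,0,0],-0.28],[[0,0,0],-0.28]]'
sed -i 's/thr=185/thr=165/' look.py; python3 look.py w4
```

```text
time: 4.8
tcp_pos: [0.5712, -0.0821, 0.3005]
ee_rot: [3.141, -0.003, -0.08]
ft_force: [-0.2, -0.6, 0.2]
width: 0.0332
time: 5.2
tcp_pos: [0.5712, -0.0821, 0.3006]
ee_rot: [3.14, -0.004, 0.197]
ft_force: [-0.1, 0.2, 0.7]
width: 0.0327
5.25 [ 0.57120227 -0.08214892  0.30055858] [ 3.14016839 -0.00342456  0.19699376] 0.03270652038227004 [-0.64932262  0.30870848  0.29681244]
(((574.68212890625, -75.60783386230469), (529.1461791992188, 339.9112243652344), 0.5040261745452881), array([   49,    20,   529,   343, 75113], dtype=int32))
```

View pics/w4.png

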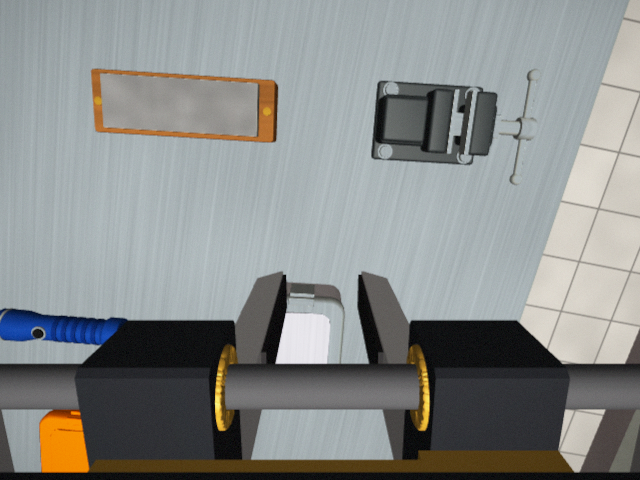

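Run:
```python
import pickle,cv2
w=pickle.load(open("w4.pkl","rb"))["img"][:,:,::-1]
cv2.imwrite("pics/w4z.png",cv2.resize(w[55:185,230:430],None,fx=4,fy=4,interpolation=cv2.INTER_CUBIC))
```

```text
(no output)
```

View pics/w4z.png

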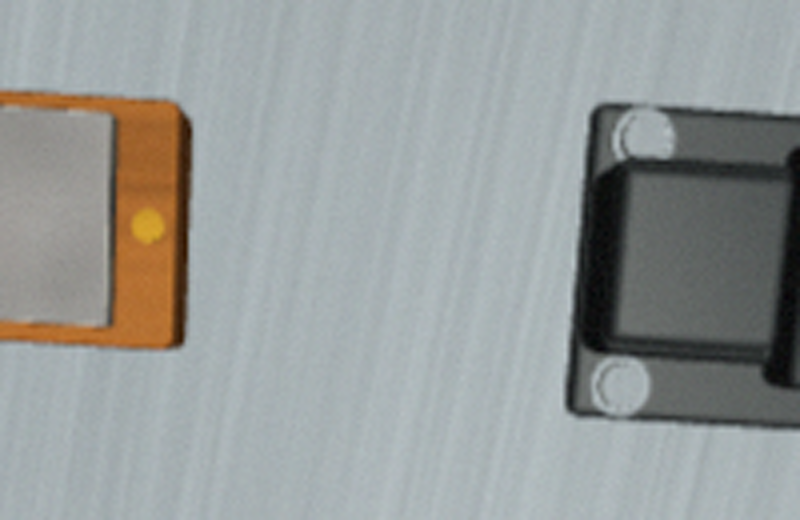

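Run:
```python
import pickle
from h import *
w=pickle.load(open("w4.pkl","rb"))
f=lambda p:[((u+.5)/4-.5+230,(v+.5)/4-.5+55) for u,v in p]
v=plane(w,f([(592,104),(568,415)]),.010)[:,:2]
s=plane(w,f([(190,110),(185,345)]),.0)[:,:2]
t=plane(w,f([(182,102),(177,345)]),.031)[:,:2]
for n,a in(("vice",v),("stone0",s),("stone31",t)):
    d=a[0]-a[1];print(n,a.round(4).tolist(),np.linalg.norm(d).round(4),"yaw",np.arctan2(-d[0],d[1]).round(4))
# long edges of stone for yaw
a=plane(w,[(93,69),(273,80),(97,132),(275,141)],.031)[:,:2];print(np.arctan2(*(a[1]-a[0])[::-1]),np.arctan2(*(a[3]-a[2])[::-1]),np.linalg.norm(a[1]-a[0]))
for yaw in(.125,.135,.145):
    X=np.array([np.cos(yaw),np.sin(yaw)]);Y=np.array([-X[1],X[0]])
    vm=v.mean(0);g=vm-.052*X;print(yaw,"gap",g.round(4),"stone end x'",((s-g)@X).round(4),((t-g)@X).round(4),"y'",((s-g)@Y).round(4))
```

```text
vice [[0.6042, 0.0505], [0.6158, -0.0278]] 0.0791 yaw 0.1461
stone0 [[0.5014, 0.0298], [0.5103, -0.03]] 0.0605 yaw 0.1466
stone31 [[0.5029, 0.0283], [0.5114, -0.0294]] 0.0583 yaw 0.1462
0.1382611834695841 0.14602839128353026 0.1757804342060659
0.125 gap [0.5584 0.0048] stone end x' [-0.0534 -0.0521] [-0.0522 -0.0509] y' [ 0.0318 -0.0286]
0.135 gap [0.5585 0.0043] stone end x' [-0.0531 -0.0524] [-0.0519 -0.0512] y' [ 0.0329 -0.0276]
0.145 gap [0.5585 0.0038] stone end x' [-0.0527 -0.0526] [-0.0515 -0.0515] y' [ 0.0339 -0.0265]
```

```bash
cat > gapf.py <<'E'
import numpy as np
G=np.array([.5585,.0038]);yaw=.143;X=np.array([np.cos(yaw),np.sin(yaw)]);Y=np.array([-X[1],X[0]])
def ing(p): d=np.atleast_2d(p)[:,:2]-G; return np.c_[d@X,d@Y].round(4)
E
python3 - <<'E'
import pickle,sys
sys.argv=["x","x"]
from look import *;from gapf import *
w=pickle.load(open("w3.pkl","rb"))
r,st=panel(w,150);print(r,st,ing(np.array(r[0])/1000))
q=plane(w,[(121,110),(529,110),(325,23),(325,305)],.058)[:,:2]
print("lid L,R,far,near in gap",ing(q))
q=plane(w,[(170,73),(478,73)],.06)[:,:2];d=q[0]-q[1];print("yaw far panel edge",np.arctan2(-d[0],d[1]))
q=plane(w,[(190,271),(460,271)],.06)[:,:2];d=q[0]-q[1];print("yaw",np.arctan2(-d[0],d[1]))
T=pickle.load(open("w3t.pkl","rb"));
s=robot.read_state();print(s["tcp_pos"],ing(s["tcp_pos"]),s["ee_rot"])
print("tcp at w3",ing([.5222,-.2522]))
E
```

```text
((577.379638671875, -246.51531982421875), (63.63127517700195, 99.71452331542969), 7.424306869506836) [  165    72   321   200 59723] [[-0.017  -0.2505]]
lid L,R,far,near in gap [[ 0.0047 -0.1865]
 [ 0.0031 -0.3151]
 [ 0.0289 -0.2511]
 [-0.0621 -0.2501]]
yaw far panel edge 0.13006462590058093
yaw 0.12957872418236008
[ 0.57120965 -0.08218346  0.30052229] [[ 0.0003 -0.0869]] [ 3.14021753 -0.00323     0.19741454]
tcp at w3 [[-0.0724 -0.2482]]
```

```bash
python3 -m crank '[[[-15,25,0],0.15],[[-30,50,0],0.3],[[-45,80,0],0.45],[[-60,105,20],0.6],[[-75,130,40],0.75],[[-94,159,60],0.9],[[-94,159,80],1.05],[[-94,159,100],1.2],[[-94,159,110],1.35],[[-94,159,120],1.5],[[-94,159,120],1.625],[[-94,159,120],1.625]]' 0.26
python3 - <<'E'
from plant import robot
from gapf import *
s=robot.read_state();print(s["tcp_pos"],ing(s["tcp_pos"]),s["ee_rot"][2],yaw-np.pi/2)
E
```

```text
time: 6.5
tcp_pos: [0.5104, -0.2566, 0.1799]
ee_rot: [-3.139, -0.001, -1.429]
ft_force: [-0.1, 0.7, -0.1]
width: 0.0693
[ 0.5103982  -0.25658516  0.17989542] [[-0.0847 -0.2509]] -1.4286785388943934 -1.4277963267948965
```

```bash
python3 -m crank '[[[0,0,50],0],[[0,0,100],0],[[0,0,130],0],[[0,0,148],0],[[0,0,148],0],[[0,-6,148],0],[[0,-12,148],0],[[0,-17,148],0],[[0,-22,148],0],[[0,-26,148],0],[[0,-29,148],0],[[0,-30,148],0]]'
python3 look.py w5
python3 - <<'E'
import sys,pickle
sys.argv=["x","x"]
from look import *;from gapf import *
w=pickle.load(open("w5.pkl","rb"))
r,st=panel(w,150);print(r,st,ing(np.array(r[0])/1000));print(ing(robot.read_state()["tcp_pos"]))
E
```

```text
time: 7.7
tcp_pos: [0.54, -0.2533, 0.0339]
ee_rot: [-3.141, -0.002, -1.427]
ft_force: [-7.6, -2.5, 6.1]
width: 0.0694
7.75 [ 0.54010735 -0.25325684  0.03386111] [-3.14098913e+00 -2.07861827e-03 -1.42733662e+00] 0.06961117979479384 [-7.31882903 -1.47935569  5.89857456]
(((594.9404296875, -243.32217407226562), (63.391517639160156, 99.48604583740234), 8.103351593017578), array([  157,    74,   314,   196, 56903], dtype=int32))
((595.0816040039062, -243.2985382080078), (63.6774787902832, 99.70750427246094), 8.103348731994629) [  156    73   315   197 57817] [[ 0.001  -0.2498]]
[[-0.0549 -0.2518]]
```

View pics/w5.png

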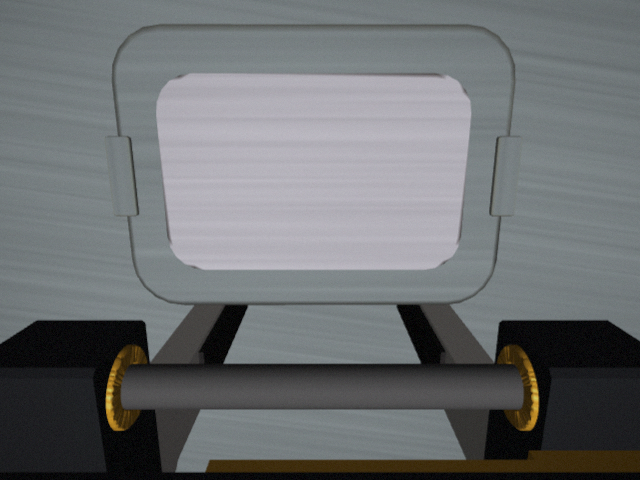

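```bash
python3 -m crank '[[[0,12,0],0],[[0,12,-50],0],[[0,12,-100],-0.1],[[15,5,-130],-0.25],[[30,-10,-130],-0.4],[[45,-25,-130],-0.55],[[60,-40,-130],-0.7],[[80,-55,-130],-0.85],[[93,-55,-130],-1.0],[[93,-55,-130],-1.15],[[93,-55,-130],-1.3],[[93,-55,-130],-1.45]]' 0.65
python3 -m crank '[[[0,0,0],-0.1],[[0,0,0],-0.1]]'
python3 - <<'E'
from plant import robot
from gapf import *
s=robot.read_state();print(s["tcp_pos"],ing(s["tcp_pos"]),s["ee_rot"][2],yaw,s["width"])
E
```

```text
time: 9.0
tcp_pos: [0.6082, -0.3376, 0.1653]
ee_rot: [3.139, -0.003, 0.029]
ft_force: [1.0, -0.1, 0.5]
width: 0.0329
time: 9.2
tcp_pos: [0.6087, -0.3379, 0.1667]
ee_rot: [3.137, -0.005, 0.129]
ft_force: [-0.7, 0.5, -0.7]
width: 0.0324
[ 0.60873448 -0.33787489  0.16670709] [[ 0.001  -0.3453]] 0.1290393501555831 0.143 0.03243732592636302
```

```bash
python3 -m crank '[[[-1,0,40],-0.014],[[-1,0,80],-0.014],[[-1,0,115],-0.014],[[-1,0,130],-0.014],[[-1,0,135],-0.014],[[-1,0,135],-0.014]]'
python3 look.py w6
python3 - <<'E'
from plant import robot
from gapf import *
s=robot.read_state();print(s["tcp_pos"],ing(s["tcp_pos"]),s["ee_rot"][2],s["width"])
E
```

```text
time: 9.8
tcp_pos: [0.609, -0.3389, 0.0324]
ee_rot: [3.136, -0.006, 0.142]
ft_force: [0.7, -0.1, 0.1]
width: 0.0328
9.85 [ 0.60976289 -0.33948371  0.03363074] [ 3.13445241 -0.00726455  0.14250392] 0.03282898468429103 [ 0.07150582 -0.08206287 -0.04134522]
(((597.7255249023438, -262.5972900390625), (63.73809814453125, 60.85761642456055), 8.010597229003906), array([  215,     0,   217,   206, 41426], dtype=int32))
[ 0.61014225 -0.33975213  0.03429078] [[ 0.0022 -0.3474]] 0.14265436428345413 0.032522031004451314
```

View pics/w6.png

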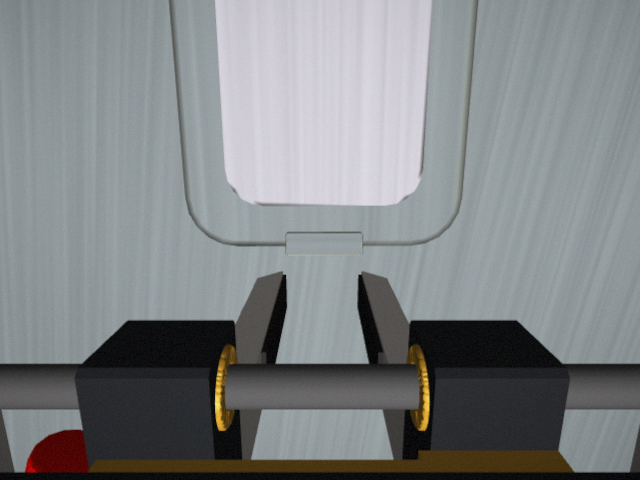

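```bash
python3 -m crank '[[[-2,0,0],0],[[-2,0,0],0]]'
python3 - <<'E'
from plant import robot
from gapf import *
s=robot.read_state();print(s["time"],s["tcp_pos"],ing(s["tcp_pos"]),s["ee_rot"],s["joint_vel"].round(3),s["joints"].round(3))
E
```

```text
time: 10.1
tcp_pos: [0.6094, -0.3411, 0.0368]
ee_rot: [3.131, -0.011, 0.142]
ft_force: [0.3, 0.3, -0.1]
width: 0.0327
10.1 [ 0.60943256 -0.34113972  0.03680036] [[ 0.0013 -0.3487]] [ 3.13060879 -0.01107142  0.14246118] [0.002 0.007 0.008 0.002 0.003 0.001] [-0.634  0.633  1.354 -0.     1.139 -0.776]
```

```bash
python3 -m crank '[[[0,0,3],0],[[0,0,3],0],[[0,0,3],0],[[0,0,3],0]]'
python3 - <<'E'
from plant import robot,cams
from gapf import *
for i in range(3):
    s=robot.read_state();print(s["time"],s["tcp_pos"],ing(s["tcp_pos"]),s["ee_rot"],s["joint_vel"].round(3),s["joints"].round(4))
    cams.camera("top")
E
```

```text
time: 10.5
tcp_pos: [0.6094, -0.3411, 0.0336]
ee_rot: [3.131, -0.011, 0.142]
ft_force: [0.2, 0.8, -1.0]
width: 0.0333
10.5 [ 0.60936443 -0.34107667  0.03361045] [[ 0.0012 -0.3486]] [ 3.13084863 -0.01080271  0.14242993] [-0.     0.    -0.001  0.    -0.001 -0.001] [-6.3400e-01  6.3680e-01  1.3551e+00 -1.0000e-04  1.1344e+00 -7.7630e-01]
10.55 [ 0.60936376 -0.34108843  0.03360619] [[ 0.0012 -0.3486]] [ 3.13088197 -0.01083531  0.14241604] [ 0.001  0.    -0.001  0.001 -0.002 -0.   ] [-6.3400e-01  6.3680e-01  1.3551e+00 -1.0000e-04  1.1344e+00 -7.7640e-01]
10.6 [ 0.60935362 -0.34108491  0.03356631] [[ 0.0012 -0.3486]] [ 3.13089827 -0.01079519  0.14243341] [ 0.     0.001 -0.003 -0.002  0.001  0.001] [-6.3400e-01  6.3690e-01  1.3551e+00 -1.0000e-04  1.1344e+00 -7.7640e-01]
```

```bash
python3 -m crank '[[[-1,-8,0],0],[[-1,-18,0],0],[[-1,-27,0],0],[[-1,-37,0],0],[[-1,-47,0],0],[[-1,-57,-1],0],[[-1,-67,-1],0],[[-1,-77,-1],0],[[-1,-85,-1],0],[[-1,-90,-1],0],[[-1,-90,-1],0],[[-1,-90,-1],0]]'
python3 look.py w7
cat > chk.py <<'E'
import sys,pickle
n=sys.argv[1]
from look import *;from gapf import *
w=pickle.load(open(n+".pkl","rb"))
s=robot.read_state();print("tcp",s["tcp_pos"],ing(s["tcp_pos"]),s["ee_rot"],s["ft_force"].round(1))
m=((w["img"].astype(int).min(2)>165)).astype(np.uint8);m[270:]=0
k,l,st,ce=cv2.connectedComponentsWithStats(m);i=1+np.argmax(st[1:,4]);print(st[i])
b=l==i
# panel left/right edges over rows
L=[];Rr=[]
for v in range(20,st[i][1]+st[i][3]-35):
    u=np.flatnonzero(b[v]);L.append((u[0],v));Rr.append((u[-1],v))
for A in(L,Rr):
    P=ing(plane(w,A,.06));p=np.polyfit(P[:,1],P[:,0],1);print("edge x' at y'=",P[:,1].mean().round(4),P[:,0].mean().round(4),"rel yaw",-p[0].round(4))
bot=max(np.argwhere(b)[:,0]);print("panel back edge y'",ing(plane(w,[(324,bot)],.06)),"-> centre y'",ing(plane(w,[(324,bot)],.06))[0,1]+.0497)
E
python3 chk.py w7
```

```text
time: 11.85
tcp_pos: [0.5956, -0.2513, 0.0337]
ee_rot: [3.132, -0.011, 0.143]
ft_force: [0.4, -0.0, 0.6]
width: 0.0327
11.9 [ 0.59561794 -0.25164338  0.03368015] [ 3.13181274 -0.01077623  0.14242614] 0.03268508015651109 [ 0.41523159 -0.3092731   0.17309816]
(((586.8933715820312, -185.457763671875), (63.89311599731445, 83.0545425415039), 8.018585205078125), array([  220,     0,   216,   268, 52782], dtype=int32))
tcp [ 0.59561625 -0.25188274  0.03365159] [[ 0.0003 -0.2584]] [ 3.13162299 -0.01080907  0.14222289] [-0.1  0.1 -0.7]
[  220     0   216   268 52782]
edge x' at y'= -0.1865 -0.0306 rel yaw -0.0024
edge x' at y'= -0.1866 0.0326 rel yaw -0.0161
panel back edge y' [[ 2.000e-04 -2.328e-01]] -> centre y' -0.1831
```

View pics/w7.png

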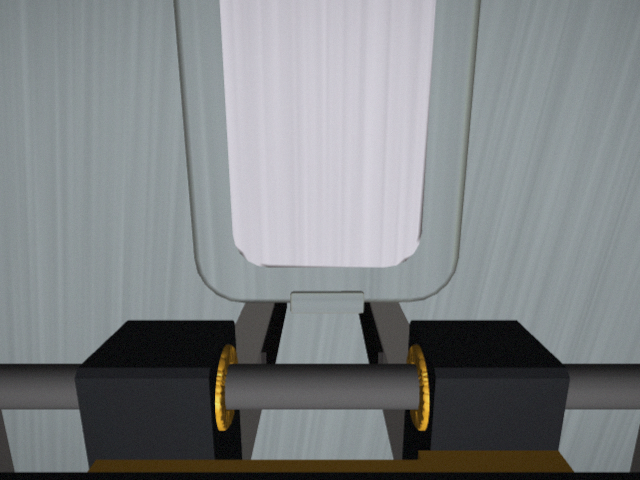

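```bash
python3 -m crank '[[[0,-8,0],0],[[0,-16,0],0],[[0,-24,0],0],[[0,-32,0],0],[[0,-40,0],0],[[0,-48,0],0],[[0,-56,0],0],[[0,-64,0],0],[[0,-70,-1],0],[[0,-75,-1],0],[[0,-75,-1],0],[[0,-75,-1],0]]'
python3 look.py w8;python3 chk.py w8
python3 - <<'E'
import pickle,cv2
t=pickle.load(open("w8t.pkl","rb"))["img"][150:310,230:410,::-1];cv2.imwrite("pics/t8.png",cv2.resize(t,None,fx=3.75,fy=3.75,interpolation=cv2.INTER_CUBIC))
E
```

```text
time: 13.15
tcp_pos: [0.5844, -0.1762, 0.0335]
ee_rot: [3.134, -0.01, 0.142]
ft_force: [-0.7, 0.0, 0.1]
width: 0.0327
13.2 [ 0.5842646  -0.17642489  0.03331599] [ 3.13388443 -0.00938207  0.14233423] 0.03297195466617201 [0.30921531 0.2399129  0.44022902]
(((575.9737548828125, -110.66949462890625), (63.8838005065918, 83.70946502685547), 7.985189437866211), array([  220,     0,   217,   270, 53263], dtype=int32))
tcp [ 0.58429407 -0.17664934  0.03327091] [[-0.0002 -0.1823]] [ 3.13361101 -0.00943463  0.14222253] [0.2 0.3 0.8]
[  220     0   217   270 53263]
edge x' at y'= -0.1109 -0.0307 rel yaw -0.0022
edge x' at y'= -0.111 0.0325 rel yaw -0.0163
panel back edge y' [[-0.0002 -0.1576]] -> centre y' -0.1079
```

View pics/w8.png

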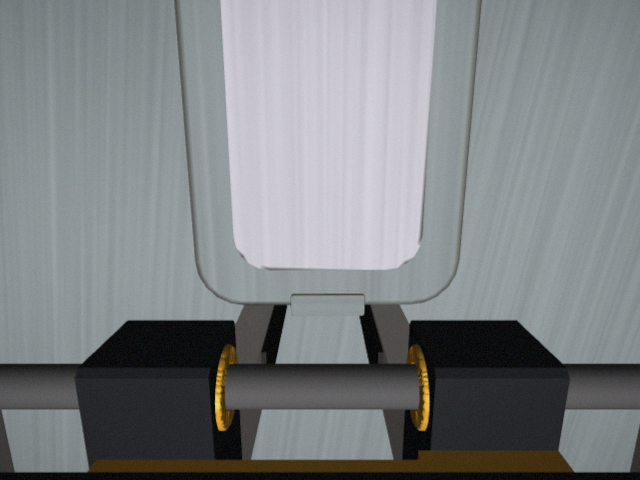

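View pics/t8.png

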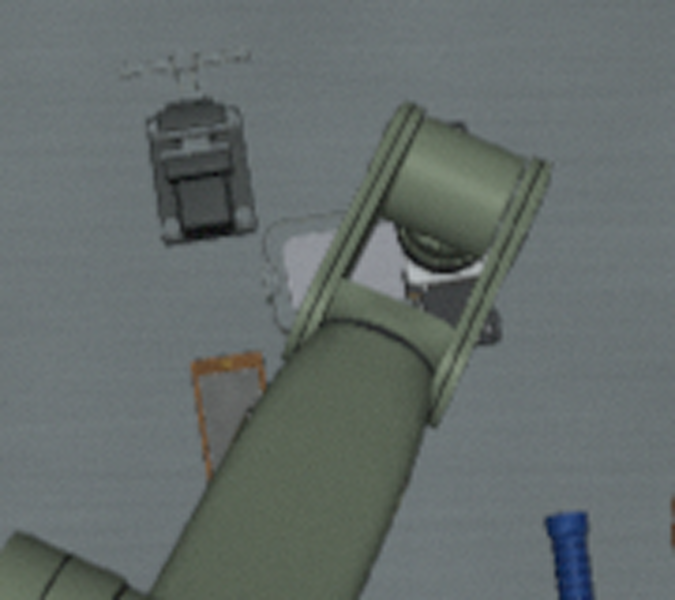

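```bash
python3 -m crank '[[[-1,-8,0],0],[[-1,-16,0],0],[[-1,-24,0],0],[[-1,-32,0],0],[[-1,-40,0],0],[[-1,-48,0],0],[[-1,-56,0],0],[[-1,-64,0],0],[[-1,-72,0],0],[[-1,-80,0],0],[[-1,-80,0],0],[[-1,-80,0],0]]'
python3 look.py w9;python3 chk.py w9
```

```text
time: 14.45
tcp_pos: [0.5716, -0.0963, 0.0325]
ee_rot: [3.135, -0.009, 0.143]
ft_force: [-0.5, 0.2, 0.1]
width: 0.0326
14.5 [ 0.57122077 -0.09630279  0.03220785] [ 3.13574619 -0.00811038  0.14239205] 0.032803923170648626 [-0.63806942 -0.31307077  0.4042699 ]
(((564.0448608398438, -30.728336334228516), (63.968997955322266, 83.56468200683594), 7.944647312164307), array([  222,     0,   218,   271, 53893], dtype=int32))
tcp [ 0.57092377 -0.09637803  0.03197421] [[-0.002  -0.1009]] [ 3.13588894 -0.00748984  0.14232029] [-0.2 -0.2  0.5]
[  222     0   218   270 53826]
edge x' at y'= -0.03 -0.0312 rel yaw -0.0033
edge x' at y'= -0.0301 0.0321 rel yaw -0.017
panel back edge y' [[-0.0014 -0.0764]] -> centre y' -0.026699999999999995
```

View pics/w9.png

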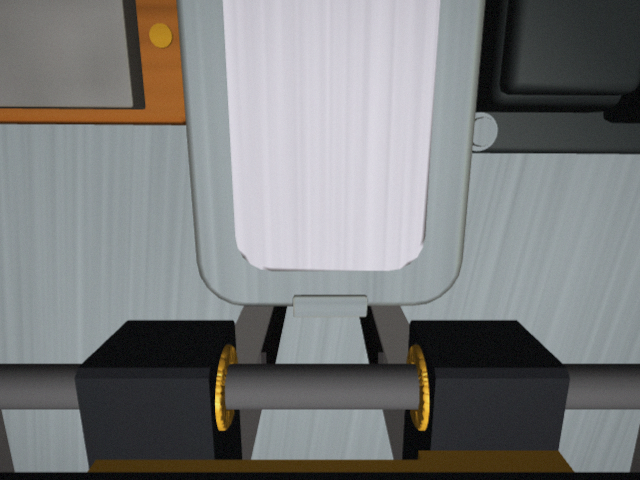

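```bash
python3 -m crank '[[[1,-8,0],0],[[1,-16,0],0],[[1,-24,0],0],[[1,-32,0],0],[[1,-40,0],0],[[1,-48,0],0],[[1,-56,0],0],[[1,-64,0],0],[[1,-72,0],0],[[1,-80,0],0],[[1,-80,0],0],[[1,-80,0],0]]'
python3 look.py w10;python3 chk.py w10
```

```text
time: 15.75
tcp_pos: [0.5604, -0.0158, 0.0314]
ee_rot: [3.138, -0.008, 0.142]
ft_force: [1.7, 0.4, 1.2]
width: 0.0331
15.8 [ 0.56043432 -0.01590514  0.03135555] [ 3.13775094 -0.00758369  0.14218559] 0.033014365800986836 [1.29883146 0.57835406 1.70279848]
(((552.848388671875, 43.55256271362305), (83.10337829589844, 94.73389434814453), 8.208054542541504), array([  197,     0,   263,   304, 67334], dtype=int32))
tcp [ 0.56040848 -0.01605707  0.03129918] [[-0.0009 -0.0199]] [ 3.13762812 -0.00749165  0.14208784] [1.6 1.3 1. ]
[  197     0   263   270 62874]
edge x' at y'= 0.0512 -0.0381 rel yaw -0.1002
edge x' at y'= 0.051 0.0391 rel yaw 0.0805
panel back edge y' [[-0.0009  0.0051]] -> centre y' 0.0548
```

View pics/w10.png

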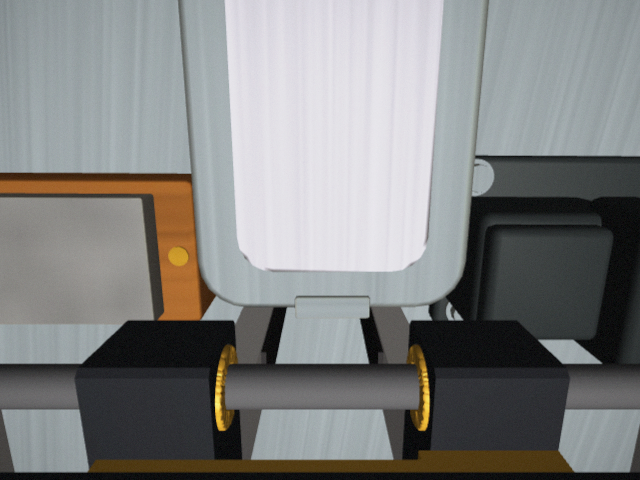

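```bash
python3 -m crank '[[[0,-8,0],0],[[0,-17,0],0],[[0,-26,0],0],[[0,-35,0],0],[[0,-44,0],0],[[0,-53,0],0],[[0,-62,0],0],[[0,-71,0],0],[[0,-80,0],0],[[0,-88,0],0],[[0,-93,0],0],[[0,-93,0],0]]'
python3 look.py w11;python3 chk.py w11
```

```text
time: 17.05
tcp_pos: [0.5474, 0.0758, 0.0313]
ee_rot: [3.136, -0.008, 0.143]
ft_force: [1.4, -2.9, 3.2]
width: 0.0328
17.1 [0.54737931 0.07577756 0.03121663] [ 3.13698451 -0.0076184   0.1422759 ] 0.03282663925093714 [ 0.52943273 -3.46253757  3.42325934]
(((540.6049194335938, 141.24070739746094), (63.88315200805664, 83.16358947753906), 7.944450855255127), array([  224,     0,   220,   272, 54465], dtype=int32))
tcp [0.54738559 0.07579742 0.03115505] [[-0.0007  0.0728]] [ 3.13726136 -0.00766002  0.14209689] [-0.5 -2.8  3.6]
[  224     0   220   270 54295]
edge x' at y'= 0.1437 -0.0298 rel yaw -0.0033
edge x' at y'= 0.1436 0.0334 rel yaw -0.0167
panel back edge y' [[-0.0008  0.0977]] -> centre y' 0.1474
```

View pics/w11.png

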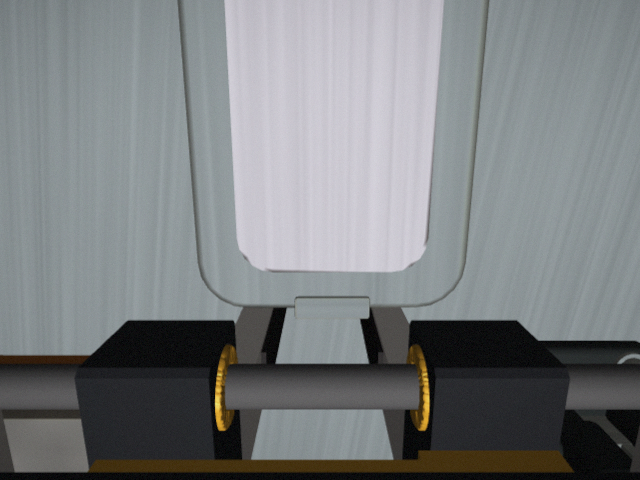

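```bash
python3 -m crank '[[[0,6,0],0],[[0,14,0],0],[[0,14,0],0],[[0,14,-40],0],[[0,14,-90],0],[[0,14,-140],0],[[0,14,-190],0],[[0,14,-240],0],[[0,-10,-250],0],[[0,-10,-250],0],[[0,-10,-250],0],[[0,-10,-250],0]]'
python3 look.py w12
python3 - <<'E'
import pickle,cv2
from plant import cams
t=pickle.load(open("w12t.pkl","rb"))["img"][140:340,100:500,::-1];cv2.imwrite("pics/t12.png",cv2.resize(t,None,fx=2,fy=2,interpolation=cv2.INTER_CUBIC))
c=cams.camera("scene");pickle.dump(c,open("s12.pkl","wb"));cv2.imwrite("pics/s12.png",c["img"][:,:,::-1])
E
```

```text
time: 18.35
tcp_pos: [0.5427, 0.086, 0.2787]
ee_rot: [3.138, -0.003, 0.142]
ft_force: [-0.5, 0.4, -0.9]
width: 0.0329
18.4 [0.54275153 0.085906   0.27863906] [ 3.13767355e+00 -3.10811922e-03  1.41515634e-01] 0.032885956770022116 [-0.79943388 -0.49507082  0.11773264]
(((550.8609619140625, 93.0311050415039), (445.8145446777344, 328.3636169433594), 7.939453125), array([   94,    10,   485,   353, 73612], dtype=int32))
```

View pics/w12.png

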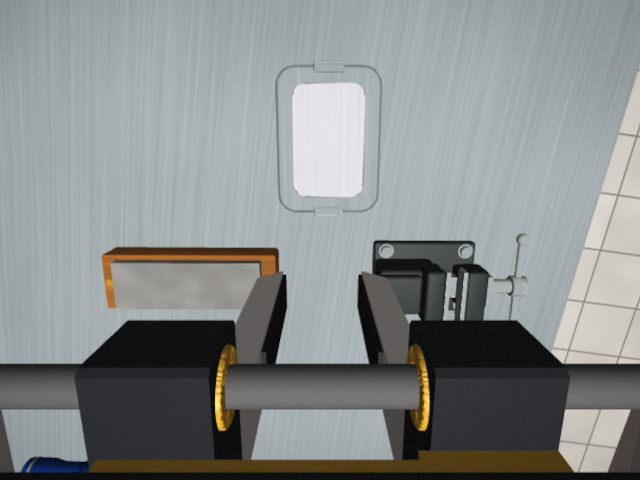

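View pics/s12.png

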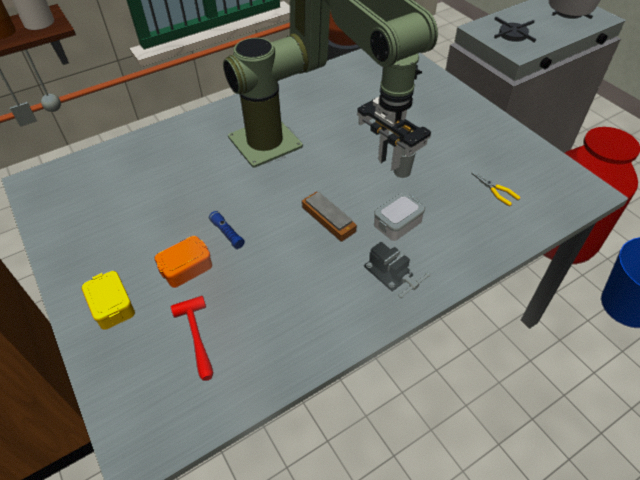

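Run:
```python
import pickle
from h import *;from gapf import *
w=pickle.load(open("w12.pkl","rb"))
print("panel mid",ing(plane(w,[(329,139.5)],.06)),"clip back",ing(plane(w,[(328,215)],.05)),"stone left edge",ing(plane(w,[(190,248)],.0)),"vice",ing(plane(w,[(424,240)],.012)))
S=pickle.load(open("s12.pkl","rb"));T=pickle.load(open("w12t.pkl","rb"))
print(tri([w,S],[(329,139.5),(400,210)]))
```

```text
panel mid [[0.0028 0.1481]] clip back [[0.0021 0.0773]] stone left edge [[-0.1497  0.0309]] vice [[0.106  0.0423]]
[0.53930732 0.14987917 0.05567281]
```

Centre is about 147 mm past the gap's middle, and the clip is about 35 mm clear of the vice. The lid is about 56–60 mm up, so the box is flat. The arm is clear, so I'll hand in.

Run:
```python
from plant import robot
s=robot.read_state();print(s["time"],s["tcp_pos"],s["ft_force"]);print(robot.close_job())
```

```text
18.5 [0.54313028 0.08591994 0.27917699] [-0.12497511 -0.00519388  0.23091645]
the job is handed in; nothing more can be done
None
```

The tiffin box is through the gap and standing on the counter to the left, and I handed the job in at 18.5 s. I squared it to the gap with two sideways pushes on its near long side. Then I pushed it straight through with one fingertip either side of the rear clip, and drew the arm up clear.

- **Position:** the box's centre is 146–148 mm past the gap's middle, where 122 mm was needed. It sits 1–3 mm off the gap's centre line.
- **Clearance:** the rear clip is about 35 mm from the vice and 46 mm from the oilstone, where 15 mm was needed.
- **Standing flat:** two views put the lid top at about 56 mm, against the stated 60 mm, so it is flat within what the cameras can measure.
- **Forces:** the highest reading I saw was about 10 N at the wrist, and near zero with the arm lifted clear.
- **Other objects:** the torch, pliers and hammer look unmoved in the last scene picture. The arm partly hides the tumbler there, but it is still standing and nothing came near it. I compared these by eye only.

**Checks that disagreed:**
- An early height reading from the wrist and top cameras gave 41 mm for the lid. I put it down to the two views being nearly in line and did not use it.
- The tool leaned up to 15 mrad while it settled between moves. This did not affect the push.
- The automatic check of the box's edges failed on one picture taken inside the gap, because the search ran into the bright counter. I judged that step from the picture.

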